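Tare the dispensing balance behind its closed draught shield

TASK

The empty weighing dish is on the pan of the dispensing balance. Slide the glass lid of the draught shield fully shut by pushing its black lip with the fingers, then tare the balance by pressing the blue key lightly with the fingertips and letting it come up again. Leave the other keys, the dish and the things standing round the balance alone, and be gentle with the balance throughout.

Things in the scene. Friction and masses are not known exactly. Their poses are not given: they have to be found in the camera images.
- balance: laboratory balance, fixed, 315 mm deep (x) by 210 mm wide (y); origin under it on the counter; +x to its back (the key panel in front, at -x, faces roughly towards the robot), +y to the left of someone facing its keys, z up. Its square glass draught shield spans x -57 to +127 mm, y -94 to +94 mm; the shield's top rails are 148 mm above the counter
- lid (a joint): opening of the shield's sliding glass top lid in m: 0 fully shut (lid moved to -x, against its stop), up to 0.10 open (slid back to +x of the balance); it starts 0.05 to 0.095 open. It slides level with about 1.5 N of friction and stays where it is left
- lid_lip (a point): centre of the black upright lip on the front edge of the sliding lid (moves with the lid): 8 mm thick (x), 100 mm long (y), 20 mm high, from 144 to 164 mm above the counter. Behind it (+x) is the lid's flat glass, its top 144 to 146 mm above the counter; in front of it (-x), while the lid stands back, is the open shield. Its axes are the balance's
- key_tare_top (a point): centre of the top of the blue tare key, 24 (x) by 34 mm (y), second from the left in a row of four keys seen from the front, 58 mm above the counter and 8 mm out of the panel (which slopes up to the back by 0.12 rad, to 59 mm). Keys are 50 mm apart between centres, 77 mm in front of the shield. z points out of the key top (pressed along -z, nearly straight down), y as the balance's
- key_tare (a joint): travel of the blue tare key in m: 0 up, 0.006 down at its hard stop; sprung, 0.5 N to start, 1.5 N more for each mm, 9.5 N at the stop; the balance takes the press at 0.002 (3.5 N) and the key springs back when let go
- key_power_top (a point): centre of the top face of the red power key, far left seen from the front, 24 by 34 mm; its axes as on the tare key's point
- key_mode_top (a point): centre of the top face of the grey mode key, right of the tare key, 24 by 34 mm; its axes as on the tare key's point
- key_print_top (a point): centre of the top face of the grey print key, far right, 24 by 34 mm; its axes as on the tare key's point
- key_power (a joint): travel of the red power key in m: 0 up, 0.006 pressed down to its stop
- key_mode (a joint): travel of the grey mode key (second from the right) in m: 0 up, 0.006 pressed down to its stop
- key_print (a joint): travel of the grey print key (far right) in m: 0 up, 0.006 pressed down to its stop
- dish_center (a point): centre, half-way up, of the loose white plastic weighing dish, 68 mm across and 14 mm high, on the round steel pan (90 mm across, top 68 mm above the counter) inside the shield
- bottle_center (a point): centre, half-way up, of a loose upright amber medicine bottle, 54 mm across and 105 mm high, beside the balance
- mortar_center (a point): centre, half-way up, of a loose white ceramic mortar, 110 mm across and 58 mm high, beside the balance
- carton_center (a point): centre, half-way up, of a loose white medicine carton with a green band, 45 x 85 mm and 36 mm high, lying beside the balance

How it is judged:
By the outcome, as a careful person would: the job done as asked, in the order asked, and still so for the second after the job is handed in, with the robot touching nothing.
It also fails if it takes over 48 s, if anything falls off the work surface, if the arm or the gripper's body presses on something with over 40 N, if the wrist force passes 120 N, or if a joint passes its speed limit or range.

ROBOT

A 7-joint arm with a two-finger parallel gripper is mounted at the origin on the work surface. World frame = base frame: x ahead of the robot, y to its left, z up, the work surface at z = 0. Lengths are in m, angles in rad, forces in N, time in s.
With the tool pointing down it reaches from about 0.4 to 0.85 m from the base axis. Payload 10.4 kg.
Tool frame: the origin (TCP) lies between the finger pads; the fingertips stand 19 mm ahead of it and the grasp point (between the pads) is the TCP; x points along the fingers, y is the direction in which the jaws open and shut, and the axes are right-handed (so a half turn about x gives the same grasp; the last joint's range is limited). The gripper opens to 87 mm and grips with 3 to 60 N. Pads are 19 mm wide; open, the fingers measure 117 mm over their backs; the gripper's body (75 mm by 190 mm) begins 51 mm behind the grasp point.
Start: joints at [1.192, 0.332, -0.065, 1.46, 0.022, 1.35, -0.088], TCP at [0.218, -0.586, 0.242] pointing down, gripper open.
Joint ranges: [-2.6, 2.6], [-0.5, 2.12], [-1.47, 1.34], [0.16, 2.42], [-1.27, 4.41], [0.06, 2.06], [-2.6, 2.6]. Speed limits (rad/s): [2.22, 2.22, 2.79, 2.79, 3.14, 3.14, 3.14].

INTERFACE

Orientations are given as a unit quaternion [x, y, z, w].
In Python, from bench import r gives the robot as it stands.
- The arm moves only by the tool drive_tool, never from a script. Its argument "motion" is a list of rows, each a list of 4 numbers: the shift along the tool's x, y, z in cm, then the turn about the tool's x in units of 5 degrees (1.0 is 5 degrees). In form: [[tx, ty, tz, twist], ...]. A call has 1 to 20 rows; each row is the pose to reach, as a shift and turn from the pose commanded when the call began, along the tool's axes at that moment; what a row does not reach only later rows make up. A row lasts 1/12 s, in which the tool goes at most 41.7 mm and 7.16 degrees, less where a joint would pass 70% of its speed; a pose out of reach is approached as far as the arm can. A call with a gripper value outside its range is refused whole. "grip" is the closure in counts, from 0 (fully open) to 255 (shut), set as the call begins (left out, the last holds). The fingers move at their own pace and stop on an object; "force" is the grip in N (left out, the last holds). Time passes only in rows, so rows that repeat a pose let the fingers close. It gives the time, the measured TCP pose, the force and the opening at its end, in the units of the state.
- r.read_state(): the state, without advancing time (a new reading comes with each control period).
- r.camera(name): name is "side" or "top" or "wrist"; returns the picture (384x512x3 uint8, red, green, blue); there is no depth.
- r.calibration(name): a dict with "fx", "fy", "cx", "cy" (pixels), "xyz" and "orientation" of the camera in the world. Camera axes: x right, y up, looking along -z (the intrinsics and any distortion apply to the point x, -y, -z); pixel columns grow to the right and rows downward; lengths in m; the calibration is good to about 2 mm. The wrist camera is an equidistant fisheye: a pixel r from the principal point sees the ray r / f radians off the axis. A picture is of the moment at which its call begins: read the wrist's pose just before it. calibration takes no time and is no camera call; for the wrist camera it gives the pose at the moment of the call.
- r.close_job(): hands the job in, once; it reports no verdict.
The state is a dict: "time": time; "joint_positions": joint angles; "joint_vel": joint speeds; "joint_torque": joint torques, N m; "ee_pos": TCP position; "eef_rot": TCP orientation; "ft_force": force on the tool from outside, world axes, zero at the start; "torque": the same for the moment, N m; "width": finger opening in m.
Only numpy, scipy, OpenCV 4.12 (cv2) and the standard library are available. Lean on these libraries where they do the work, as an engineer would, in place of code of your own. Each camera call takes 0.05 s, during which the arm holds its last target.

## Working session

There is one attempt and no reset: what is moved stays moved. The work goes in short steps, Python scripts to look and compute and a tool call to move; the robot and the scene stay as the last step left them, time stands still between calls to the robot, and variables do not carry over. Pictures are saved under pics/ and viewed, and the job is handed in when it is done.

Besides the shell and the picture viewer there is one more tool, called as name(argument=value, ...) on one line, values as JSON. drive_tool: Moves the arm, as the interface text tells. Its arguments: {"type":"object","properties":{"motion":{"type":"array","items":{"type":"array","items":{"type":"number"}}},"grip":{"type":"number"},"force":{"type":"number"}},"required":["motion"]}

```bash
mkdir -p pics; ls
python3 - <<'E'
from bench import r
import cv2
s=r.read_state();print(s)
for n in("side","top","wrist"):
    print(n,r.calibration(n))
    cv2.imwrite(f"pics/{n}0.png",r.camera(n)[:,:,::-1])
E
```

```text
pics
{'time': 0.0, 'joint_positions': array([ 1.19240255,  0.33287261, -0.06470466,  1.46095014,  0.0215741 ,
        1.34990175, -0.08850686]), 'joint_vel': array([-0.00042448,  0.00066943,  0.00022331, -0.00046281, -0.00017834,
       -0.00033143,  0.00161511]), 'joint_torque': array([-1.58415100e-03, -6.23262262e+01,  2.32576701e-02, -3.89891803e+01,
       -6.13655616e-02,  3.97428323e-02,  1.79822109e-04]), 'ee_pos': array([ 0.21758701, -0.58551056,  0.24074925]), 'eef_rot': array([-0.69584224, -0.12563166,  0.69605026, -0.12463664]), 'ft_force': array([ 0.46557955, -0.17618137, -0.37464124]), 'torque': array([ 0.03304254, -0.01017978,  0.0295464 ]), 'width': 0.08685210057220953}
side {'fx': 389.0916756856466, 'fy': 389.0916756856466, 'cx': 256.03339977010955, 'cy': 191.84073015173453, 'xyz': array([0.2437316 , 0.55496549, 0.78008096]), 'orientation': array([-0.09933259,  0.33943298,  0.89798096, -0.26181766])}
top {'fx': 381.3942326296093, 'fy': 381.3942326296093, 'cx': 260.034963040874, 'cy': 196.3901947095692, 'xyz': array([0.46926004, 0.05408847, 1.111929  ]), 'orientation': array([-0.05028605,  0.04043181,  0.71233756, -0.69886463])}
wrist {'fx': 297.3186396354542, 'fy': 297.3186396354542, 'cx': 256.1758012865581, 'cy': 192.45889003585594, 'xyz': array([ 0.28442488, -0.56060923,  0.38296958]), 'orientation': array([-0.10843481,  0.0762178 , -0.56568606,  0.81389927])}
```

View pics/side0.png

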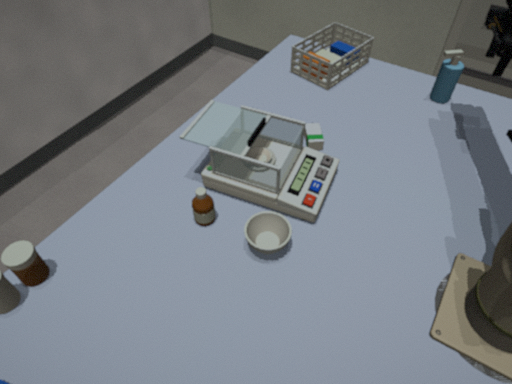

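View pics/top0.png

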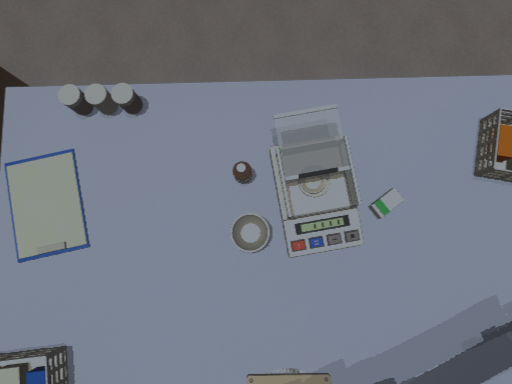

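View pics/wrist0.png

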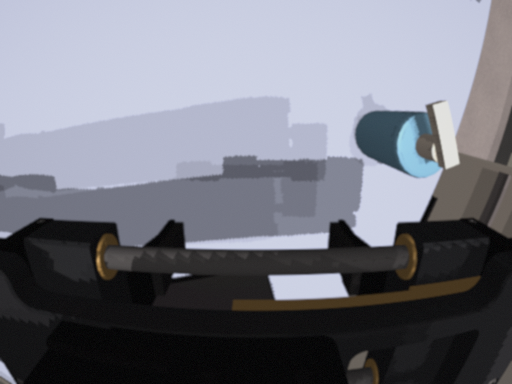

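The top view shows the blue key near (316,242), the red key near (298,245), the black lip near (318,173), and the mortar at (250,233). In the side view the blue key is near (316,186), the red key near (310,200), and the lip near (257,130).

```bash
cat > h.py <<'E'
import numpy as np,cv2
from scipy.spatial.transform import Rotation as R
def ray(c,u,v):
    d=np.array([(u-c['cx'])/c['fx'],-(v-c['cy'])/c['fy'],-1.]);return R.from_quat(c['orientation']).apply(d)
def onz(c,u,v,z):
    d=ray(c,u,v);o=np.array(c['xyz']);return o+d*(z-o[2])/d[2]
def tri(c1,p1,c2,p2):
    A=[];b=[]
    for c,p in((c1,p1),(c2,p2)):
        d=ray(c,*p);d/=np.linalg.norm(d);P=np.eye(3)-np.outer(d,d);A.append(P);b.append(P@c['xyz'])
    A=np.vstack(A);b=np.hstack(b);x,res,_,_=np.linalg.lstsq(A,b,rcond=None);return x,np.sqrt(res)
def blobs(m,amin=8):
    n,l,st,ce=cv2.connectedComponentsWithStats(m.astype(np.uint8))
    return [(ce[i].round(2),st[i].tolist()) for i in range(1,n) if st[i][4]>=amin]
E
python3 - <<'E'
from bench import r
from h import *
for n,box in(("top",(260,80,380,270)),("side",(170,90,350,225))):
    c=r.calibration(n);im=cv2.imread(f"pics/{n}0.png").astype(int);x0,y0,x1,y1=box
    M=np.zeros(im.shape[:2],bool);M[y0:y1,x0:x1]=1
    b,g,rr=im[...,0],im[...,1],im[...,2]
    for nm,m in(("blue",(b-rr>60)),("red",(rr-b>60)&(rr-g>60)),("dark",im.max(2)<75)):
        for ce,st in blobs(m&M,12): print(n,nm,ce,st,onz(c,*ce,.058).round(4),onz(c,*ce,.154).round(4))
    k=im[y0:y1,x0:x1].astype(np.uint8);k=cv2.resize(k,None,fx=4 if n=="top" else 4,fy=4,interpolation=cv2.INTER_CUBIC)
    if n=="top":k=k[60*4-200:190*4]
    k=k[:600,:800]
    cv2.imwrite(f"pics/{n}0z.png",k)
E
```

```text
top blue [316.06 241.99] [310, 238, 13, 9, 82] [ 0.4765 -0.0835  0.058 ] [ 0.4758 -0.071   0.154 ]
top red [298.04 245.03] [293, 241, 11, 9, 77] [ 0.4691 -0.034   0.058 ] [ 0.4692 -0.026   0.154 ]
top dark [317.32 173.37] [298, 168, 40, 14, 225] [ 0.6673 -0.0941  0.058 ] [ 0.6492 -0.0806  0.154 ]
top dark [352.85 206.08] [350, 205, 7, 4, 13] [ 0.5733 -0.1888  0.058 ] [ 0.5638 -0.1666  0.154 ]
top dark [374.  211.5] [369, 206, 11, 12, 30] [ 0.5571 -0.2462  0.058 ] [ 0.5491 -0.2188  0.154 ]
top dark [321.9  224.32] [295, 215, 55, 20, 216] [ 0.5245 -0.1014  0.058 ] [ 0.5195 -0.0872  0.154 ]
top dark [347.82 234.04] [345, 230, 10, 12, 28] [ 0.4966 -0.1712  0.058 ] [ 0.4941 -0.1507  0.154 ]
top dark [331.  235.5] [327, 233, 11, 8, 16] [ 0.4934 -0.1251  0.058 ] [ 0.4912 -0.1088  0.154 ]
top dark [352.15 235.54] [351, 234, 4, 4, 13] [ 0.4922 -0.1829  0.058 ] [ 0.4902 -0.1613  0.154 ]
side blue [315.32 185.71] [310, 180, 12, 12, 79] [ 0.4722 -0.0792  0.058 ] [0.4418 0.0051 0.154 ]
side red [308.89 199.69] [303, 194, 12, 12, 96] [ 0.4646 -0.0296  0.058 ] [0.4352 0.0482 0.154 ]
side dark [256.11 132.91] [248, 118, 18, 30, 169] [ 0.7072 -0.1714  0.058 ] [ 0.6456 -0.0748  0.154 ]
side dark [306.58 140.33] [306, 136, 2, 10, 12] [ 0.5707 -0.2204  0.058 ] [ 0.5272 -0.1173  0.154 ]
side dark [310.07 157.46] [305, 155, 10, 7, 28] [ 0.5305 -0.1637  0.058 ] [ 0.4924 -0.0681  0.154 ]
side dark [325.12 164.71] [321, 163, 9, 4, 17] [ 0.4843 -0.1603  0.058 ] [ 0.4523 -0.0652  0.154 ]
side dark [319.21 177.21] [315, 175, 9, 5, 14] [ 0.4771 -0.111   0.058 ] [ 0.4461 -0.0224  0.154 ]
side dark [293.39 191.04] [288, 187, 13, 8, 46] [ 0.51  -0.034  0.058] [0.4746 0.0443 0.154 ]
side dark [206.59 213.58] [193, 202, 23, 23, 162] [0.6483 0.1383 0.058 ] [0.5945 0.1937 0.154 ]
```

```bash
ls pics
```

```text
side0.png
side0z.png
top0.png
top0z.png
wrist0.png
```

View pics/top0z.png

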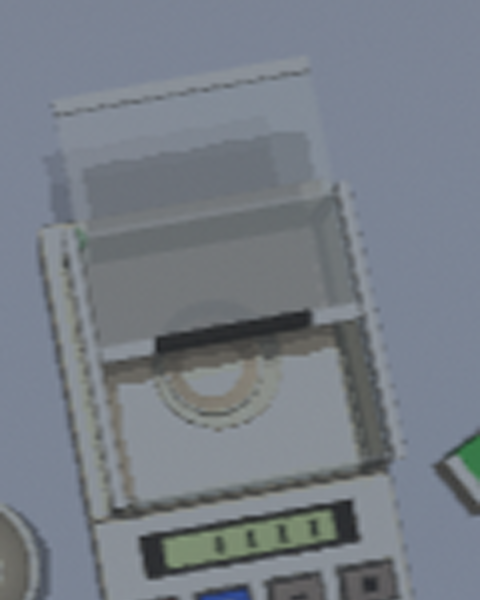

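View pics/side0z.png

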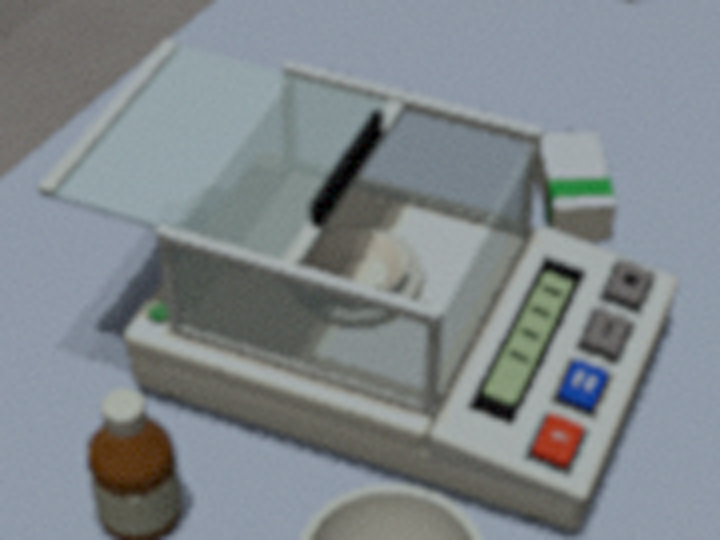

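Run:
```python
from bench import r
from h import *
P={}
for n,box in(("top",(290,160,345,185)),("side",(240,110,270,150))):
    c=r.calibration(n);im=cv2.imread(f"pics/{n}0.png").astype(int);x0,y0,x1,y1=box
    M=np.zeros(im.shape[:2],bool);M[y0:y1,x0:x1]=1
    m=((im.max(2)<85)&M).astype(np.uint8)
    rect=cv2.minAreaRect(cv2.findNonZero(m));print(n,rect)
    bp=cv2.boxPoints(rect);print(bp.round(1).tolist())
    e=np.array([ (bp[i]+bp[(i+1)%4])/2 for i in range(4)])
    a=(e[0],e[2]) if np.linalg.norm(e[0]-e[2])>np.linalg.norm(e[1]-e[3]) else (e[1],e[3])
    w=[onz(c,*q,.156) for q in a];print([x.round(4) for x in w]);d=w[0]-w[1];print(np.linalg.norm(d),np.arctan2(-d[0]*np.sign(d[1]),abs(d[1])))
ct,cs=r.calibration("top"),r.calibration("side")
print(tri(ct,(316.06,241.99),cs,(315.32,185.71)),tri(ct,(298.04,245.03),cs,(308.89,199.69)),tri(ct,(317.32,173.37),cs,(256.1,132.9)))
```

```text
top ((316.8233337402344, 174.73394775390625), (10.01921272277832, 54.863826751708984), 82.05652618408203)
[[289.0, 173.60000610351562], [343.29998779296875, 166.0], [344.70001220703125, 175.89999389648438], [290.29998779296875, 183.5]]
[array([ 0.6537, -0.1482,  0.156 ]), array([ 0.637 , -0.0097,  0.156 ])]
0.13942923226634998 0.1198195593647861
side ((260.666015625, 136.0380096435547), (17.076297760009766, 33.45689392089844), 34.695152282714844)
[[244.10000610351562, 144.89999389648438], [263.20001220703125, 117.4000015258789], [277.20001220703125, 127.0999984741211], [258.20001220703125, 154.6999969482422]]
[array([ 0.6365, -0.1271,  0.156 ]), array([ 0.6212, -0.0147,  0.156 ])]
0.11338312419369165 0.13530017969628458
(array([ 0.47549464, -0.08490916,  0.05095955]), array([0.0016224])) (array([ 0.4680148 , -0.03513066,  0.05049327]), array([0.00173388])) (array([ 0.65029061, -0.08168873,  0.1471188 ]), array([0.00035959]))
```

```bash
cat >> h.py <<'E'
def todelta(s,target):
    Rm=R.from_quat(s['eef_rot']);return Rm.inv().apply(np.array(target)-s['ee_pos'])*100
def wray(c,u,v):
    dx,dy=u-c['cx'],v-c['cy'];rr=np.hypot(dx,dy);th=rr/c['fx']
    d=np.array([np.sin(th)*dx/rr,-np.sin(th)*dy/rr,-np.cos(th)]) if rr>0 else np.array([0,0,-1.])
    return R.from_quat(c['orientation']).apply(d)
def wonz(c,u,v,z):
    d=wray(c,u,v);o=np.array(c['xyz']);return o+d*(z-o[2])/d[2]
def jawyaw(s):
    y=R.from_quat(s['eef_rot']).apply([0,1,0]);return np.arctan2(-y[0],y[1])
def info(s):
    Rm=R.from_quat(s['eef_rot']).as_matrix();print('t',s['time'],'pos',s['ee_pos'].round(4),'F',s['ft_force'].round(2),'w',round(s['width'],4));print(Rm.round(3).tolist(),'jawyaw',jawyaw(s))
E
python3 - <<'E'
from bench import r
from h import *
s=r.read_state();info(s)
cs=r.calibration('side');print(onz(cs,440,95,.05),onz(cs,453,55,.15))
im=cv2.imread("pics/top0.png").astype(int);M=np.zeros(im.shape[:2],bool);M[165:183,296:342]=1
pts=cv2.findNonZero(((im.max(2)<60)&M).astype(np.uint8)).reshape(-1,2);c=r.calibration('top')
w=np.array([onz(c,*p,.16)[:2] for p in pts]);l=cv2.fitLine(w.astype(np.float32),cv2.DIST_L2,0,.01,.01).ravel();print(len(pts),l,np.arctan(-l[0]/l[1]),np.ptp(w,axis=0))
print(todelta(s,[.69,-.075,.26]))
E
```

```text
t 0.15 pos [ 0.2176 -0.5856  0.241 ] F [ 0.15  0.05 -0.08] w 0.0872
[[-0.0, 0.348, -0.937], [0.001, -0.937, -0.348], [-1.0, -0.001, 0.0]] jawyaw -2.785751906146083
[ 0.31571425 -0.65363209  0.05      ] [ 0.33013355 -0.726183    0.15      ]
159 [ 0.15996101 -0.9871233   0.6495734  -0.08044641] 0.16065118 [0.02395825 0.09430458]
[ -1.87347452 -31.41045613 -62.06598539]
```

Run:
```python
from bench import r
from h import *
s=r.read_state();print(todelta(s,[.40,-.09,.28]),todelta(s,[.218,-.586,.28]))
```

```text
[ -3.86395387 -40.10931052 -34.36006681] [-3.90081527  0.04293577 -0.02064691]
```

drive_tool(motion=[[-3.9, 0, 0, 0], [-3.9, -3, -2.6, 0.5], [-3.9, -6, -5.2, 1], [-3.9, -9, -7.8, 1.5], [-3.9, -12, -10.3, 2], [-3.9, -15, -12.9, 2.3], [-3.9, -18, -15.4, 2.3], [-3.9, -21, -18, 2.3], [-3.9, -24, -20.6, 2.3], [-3.9, -27, -23.1, 2.3], [-3.9, -30, -25.7, 2.3], [-3.9, -33, -28.3, 2.3], [-3.9, -36, -30.9, 2.3], [-3.9, -38.5, -33, 2.3], [-3.9, -40.1, -34.4, 2.3], [-3.9, -40.1, -34.4, 2.3], [-3.9, -40.1, -34.4, 2.3]], grip=255, force=20)

```text
time: 1.57
ee_pos: [0.4006, -0.0894, 0.2805]
eef_rot: [-0.705, -0.055, 0.705, -0.056]
ft_force: [-0.1, -1.4, 1.1]
width: 0.0005
```

Run:
```python
from bench import r
from h import *
s=r.read_state();info(s)
c=r.calibration('wrist');print(c)
cv2.imwrite("pics/wrist1.png",r.camera("wrist")[:,:,::-1])
```

```text
t 1.5667 pos [ 0.4006 -0.0894  0.2805] F [-0.15 -1.44  1.08] w 0.0005
[[-0.0, 0.157, -0.988], [-0.0, -0.988, -0.157], [-1.0, 0.0, 0.0]] jawyaw -2.9840865575941984
{'fx': 297.3186396354542, 'fy': 297.3186396354542, 'cx': 256.1758012865581, 'cy': 192.45889003585594, 'xyz': array([ 0.47096577, -0.07800657,  0.42261117]), 'orientation': array([-0.10093494,  0.08604964, -0.64354775,  0.75382617])}
```

View pics/wrist1.png

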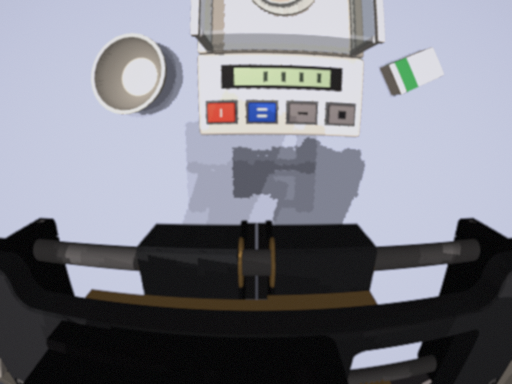

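The wrist view shows the key row: red (221,112), blue (261,112), grey (301,113) and (341,114). The row is nearly level in the picture, so the yaw is well matched.

Run:
```python
from bench import r
from h import *
c=r.calibration('wrist');im=cv2.imread("pics/wrist1.png").astype(int)
b,g,rr=im[...,0],im[...,1],im[...,2]
M=np.zeros(b.shape,bool);M[95:130,200:360]=1
W=[]
for nm,m in(("red",(rr-b>60)),("blue",b-rr>60),("grey",(im.max(2)<135)&(im.max(2)-im.min(2)<40))):
    for ce,st in blobs(m&M,60):
        p=[wonz(c,st[0]-.5+st[2]*i,st[1]-.5+st[3]*j,.058) for i,j in((0,.5),(1,.5),(.5,0),(.5,1))]
        q=wonz(c,st[0]-.5+st[2]/2,st[1]-.5+st[3]/2,.058);W.append(q)
        print(nm,ce,st,q.round(4),'size y,x',np.linalg.norm(p[0]-p[1]).round(4),np.linalg.norm(p[2]-p[3]).round(4))
W=np.array(W);d=W[-1]-W[0];print(np.linalg.norm(np.diff(W,axis=0),axis=1),np.arctan2(d[0],-d[1]))
```

```text
red [220.63 112.12] [207, 102, 28, 21, 530] [ 0.466  -0.0361  0.058 ] size y,x 0.0344 0.0259
blue [261.5  111.87] [248, 103, 28, 19, 462] [ 0.4733 -0.0854  0.058 ] size y,x 0.0339 0.0233
grey [228.46 106.68] [207, 100, 31, 23, 71] [ 0.4675 -0.0378  0.058 ] size y,x 0.0381 0.0283
grey [260.44 111.06] [246, 100, 32, 24, 126] [ 0.4739 -0.0853  0.058 ] size y,x 0.0388 0.0294
grey [299.41 112.86] [286, 101, 31, 23, 316] [ 0.4815 -0.133   0.058 ] size y,x 0.0384 0.0284
grey [337.4  113.05] [325, 103, 30, 23, 273] [ 0.4884 -0.1814  0.058 ] size y,x 0.0393 0.029
grey [341.55 114.54] [337, 110, 10, 10, 95] [ 0.4883 -0.1841  0.058 ] size y,x 0.0132 0.0126
[0.04985839 0.04803178 0.04801368 0.04823864 0.04891778 0.00268517] 0.1496051171070992
```

Run:
```python
from bench import r
from h import *
s=r.read_state();print(todelta(s,[.687,-.077,.22]),todelta(s,[.687,-.077,.174]))
```

```text
[  6.03175109   3.09544737 -28.53965635] [ 10.6317506    3.09418632 -28.54137251]
```

drive_tool(motion=[[0, 0.3, -3, 0], [0, 0.6, -6, 0], [0, 1, -9, 0], [0, 1.3, -12, 0], [0, 1.7, -15, 0], [0, 2, -18, 0], [0, 2.3, -21, 0], [0, 2.6, -24, 0], [0, 2.9, -26.5, 0], [0, 3.1, -28.5, 0], [2, 3.1, -28.5, 0], [4, 3.1, -28.5, 0], [6, 3.1, -28.5, 0], [6, 3.1, -28.5, 0]])

```text
time: 2.78
ee_pos: [0.6848, -0.0791, 0.2151]
eef_rot: [-0.702, -0.054, 0.708, -0.054]
ft_force: [-0.3, -0.9, -1.3]
width: 0.0004
```

Run:
```python
from bench import r
from h import *
s=r.read_state();info(s)
for n,b in(("side",(190,70,340,200)),("top",(260,80,380,270))):
    im=r.camera(n)[:,:,::-1];x0,y0,x1,y1=b
    cv2.imwrite(f"pics/{n}2.png",cv2.resize(im[y0:y1,x0:x1],None,fx=3,fy=3))
```

```text
t 2.7833 pos [ 0.6848 -0.0791  0.2151] F [-0.29 -0.86 -1.34] w 0.0004
[[-0.008, 0.153, -0.988], [-0.001, -0.988, -0.153], [-1.0, -0.0, 0.008]] jawyaw -2.988437492906431
```

View pics/side2.png

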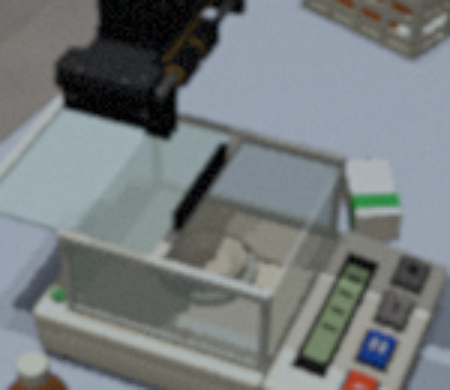

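View pics/top2.png

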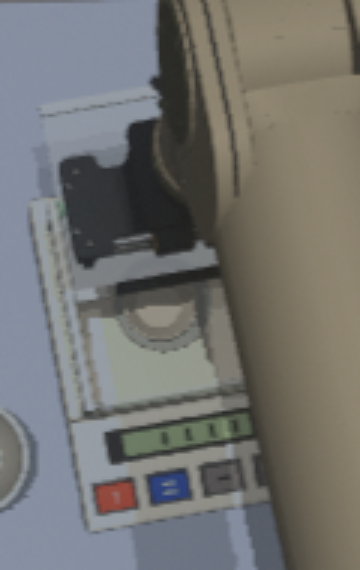

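The side view shows the closed fingertips near (160,130) in the crop, behind and above the lip, which spans (175,225) to (225,150). The lip is undisturbed.

Run:
```python
from bench import r
from h import *
s=r.read_state();info(s);print(todelta(s,[.687,-.077,.174]))
```

```text
t 2.8833 pos [ 0.6864 -0.0785  0.22  ] F [0.27 0.42 1.27] w 0.0004
[[-0.002, 0.153, -0.988], [-0.001, -0.988, -0.153], [-1.0, 0.0, 0.002]] jawyaw -2.988251302555544
[ 4.59952195 -0.13536826 -0.09544497]
```

drive_tool(motion=[[1, 0, 0, 0], [2, 0, 0, 0], [2.8, 0, 0, 0], [3.4, 0, 0, 0], [3.8, 0, 0, 0], [4.1, 0, 0, 0], [4.3, 0, 0, 0], [4.5, 0, 0, 0], [4.5, 0, 0, 0], [4.5, 0, 0, 0]])

```text
time: 3.72
ee_pos: [0.687, -0.0767, 0.1758]
eef_rot: [0.705, 0.055, -0.705, 0.055]
ft_force: [-0.5, -0.2, -0.2]
width: 0.0005
```

Run:
```python
from bench import r
from h import *
s=r.read_state();info(s)
for n,b in(("side",(190,70,340,200)),):
    im=r.camera(n)[:,:,::-1];x0,y0,x1,y1=b
    cv2.imwrite(f"pics/{n}3.png",cv2.resize(im[y0:y1,x0:x1],None,fx=5,fy=4.5))
```

```text
t 3.7167 pos [ 0.687  -0.0767  0.1758] F [-0.45 -0.21 -0.2 ] w 0.0005
[[0.0, 0.154, -0.988], [-0.0, -0.988, -0.154], [-1.0, 0.0, -0.0]] jawyaw -2.9865072074890855
```

View pics/side3.png

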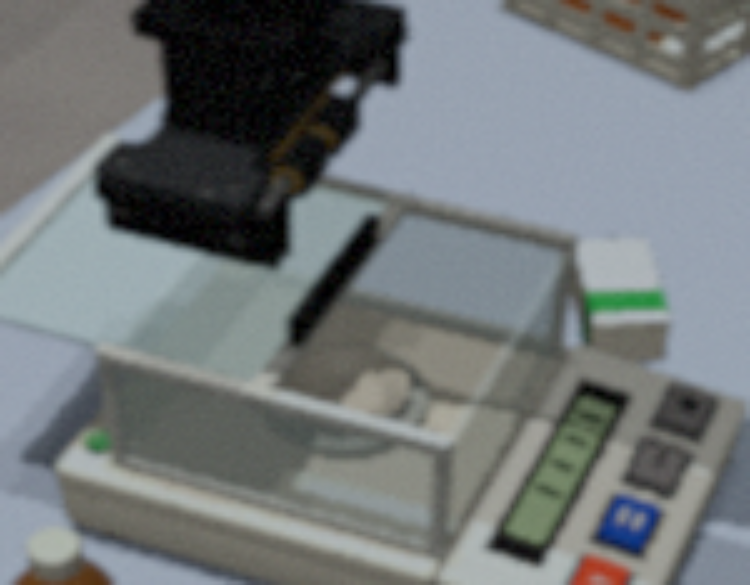

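```bash
cat >> h.py <<'E'
def proj(c,p):
    q=R.from_quat(c['orientation']).inv().apply(np.array(p)-c['xyz']);return np.array([c['cx']+c['fx']*q[0]/-q[2],c['cy']-c['fy']*q[1]/-q[2]])
E
python3 - <<'E'
from bench import r
from h import *
c=r.calibration('side')
for z in(.157,.176,.227):print(z,(proj(c,[.687,-.0767,z])-[190,70])*[5,4.5])
print((proj(c,[.650,-.081,.164])-[190,70])*[5,4.5])
E
```

```text
0.157 [263.02908922 251.22190885]
0.176 [262.01059963 223.97211028]
0.227 [259.12159511 146.6764837 ]
[329.71833292 260.02427512]
```

drive_tool(motion=[[0, 0, 0.5, 0], [0, 0, 1, 0], [0, 0, 1.4, 0], [0, 0, 1.7, 0], [0, 0, 2, 0], [0, 0, 2.3, 0], [0, 0, 2.6, 0], [0, 0, 3, 0], [0, 0, 3.4, 0], [0, 0, 3.8, 0], [0, 0, 4.2, 0], [0, 0, 4.6, 0], [0, 0, 5, 0], [0, 0, 5.4, 0], [0, 0, 5.7, 0], [0, 0, 6, 0]])

```text
time: 5.1
ee_pos: [0.6273, -0.0862, 0.1756]
eef_rot: [0.705, 0.055, -0.705, 0.055]
ft_force: [1.2, -0.5, 0.5]
width: 0.0006
```

Run:
```python
from bench import r
from h import *
s=r.read_state();info(s)
for n,b in(("side",(190,70,340,200)),):
    im=r.camera(n)[:,:,::-1];x0,y0,x1,y1=b
    cv2.imwrite(f"pics/{n}4.png",cv2.resize(im[y0:y1,x0:x1],None,fx=5,fy=4.5))
```

```text
t 5.1 pos [ 0.6273 -0.0862  0.1756] F [ 1.18 -0.54  0.51] w 0.0006
[[0.0, 0.154, -0.988], [-0.0, -0.988, -0.154], [-1.0, 0.0, -0.0]] jawyaw -2.986586627068009
```

View pics/side4.png

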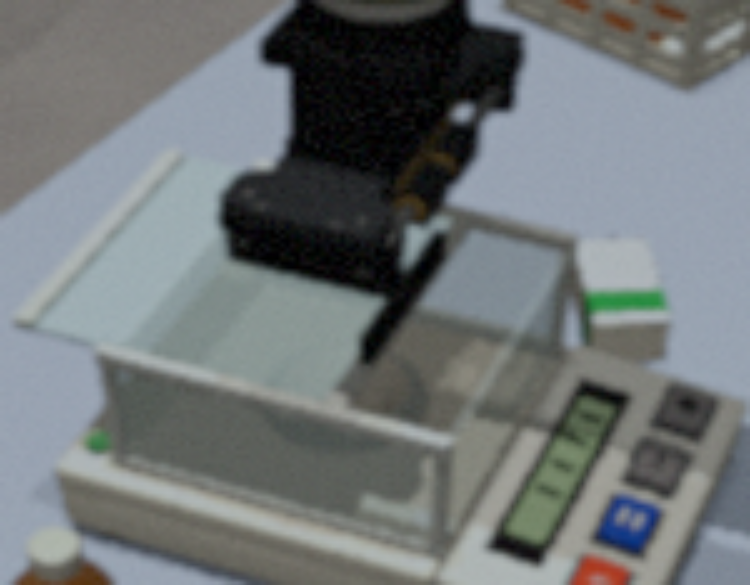

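The lid is following: in the crop the lip centre moved from (335,280) to (402,298), at about 1.2 N. Roughly 50 mm remains to the shield front.

drive_tool(motion=[[0, 0, 0.3, 0], [0, 0, 0.7, 0], [0, 0, 1.1, 0], [0, 0, 1.5, 0], [0, 0, 1.9, 0], [0, 0, 2.2, 0], [0, 0, 2.5, 0], [0, 0, 2.8, 0], [0, 0, 3, 0], [0, 0, 3.2, 0], [0, 0, 3.4, 0], [0, 0, 3.6, 0], [0, 0, 3.8, 0], [0, 0, 4, 0]])

```text
time: 6.32
ee_pos: [0.5879, -0.0922, 0.1755]
eef_rot: [0.705, 0.055, -0.705, 0.055]
ft_force: [2.1, 0.3, -0.0]
width: 0.0005
```

Run:
```python
from bench import r
from h import *
s=r.read_state();info(s)
for n,b in(("side",(190,70,340,200)),):
    im=r.camera(n)[:,:,::-1];x0,y0,x1,y1=b
    cv2.imwrite(f"pics/{n}5.png",cv2.resize(im[y0:y1,x0:x1],None,fx=5,fy=4.5))
```

```text
t 6.3167 pos [ 0.5879 -0.0922  0.1755] F [ 2.11  0.25 -0.03] w 0.0005
[[0.0, 0.155, -0.988], [-0.0, -0.988, -0.155], [-1.0, 0.0, -0.0]] jawyaw -2.9863814051301967
```

View pics/side5.png

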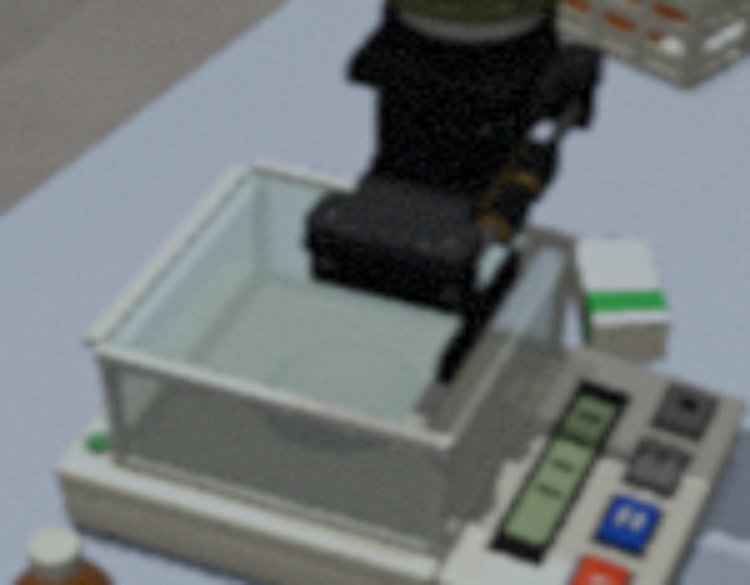

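drive_tool(motion=[[0, 0, 0.15, 0], [0, 0, 0.3, 0], [0, 0, 0.45, 0], [0, 0, 0.6, 0], [0, 0, 0.75, 0], [0, 0, 0.9, 0], [0, 0, 1.0, 0]])

```text
time: 6.95
ee_pos: [0.578, -0.0937, 0.1756]
eef_rot: [-0.705, -0.055, 0.705, -0.055]
ft_force: [1.4, 0.2, -1.0]
width: 0.0006
```

drive_tool(motion=[[0, 0, 0.1, 0], [0, 0, 0.2, 0], [0, 0, 0.3, 0]])

```text
time: 7.2
ee_pos: [0.5751, -0.0942, 0.1755]
eef_rot: [-0.705, -0.055, 0.705, -0.055]
ft_force: [1.9, 0.2, -0.4]
width: 0.0006
```

drive_tool(motion=[[0, 0, 0.1, 0], [0, 0, 0.2, 0], [0, 0, 0.2, 0]])

```text
time: 7.45
ee_pos: [0.5745, -0.0943, 0.1757]
eef_rot: [0.706, 0.055, -0.704, 0.055]
ft_force: [8.6, -0.0, -6.3]
width: 0.0002
```

drive_tool(motion=[[0, 0, 0.1, 0], [0, 0, 0.2, 0], [0, 0, 0.2, 0]])

```text
time: 7.7
ee_pos: [0.5742, -0.0943, 0.1759]
eef_rot: [0.708, 0.055, -0.702, 0.055]
ft_force: [18.8, 1.3, -12.0]
width: 0.0009
```

The force rose to 18.8 N with no further travel, so the lid is on its stop. I'm backing off now.

drive_tool(motion=[[0, 0, -0.3, 0], [0, 0, -0.6, 0], [0, 0, -1.2, 0], [0, 0, -1.8, 0], [-1, 0, -1.8, 0], [-2.5, 0, -1.8, 0], [-5, 0, -1.8, 0], [-7, 0, -1.8, 0], [-7, 0, -1.8, 0]])

```text
time: 8.45
ee_pos: [0.5908, -0.0918, 0.2507]
eef_rot: [0.707, 0.054, -0.703, 0.055]
ft_force: [-0.5, -0.0, 0.1]
width: 0.0004
```

Run:
```python
from bench import r
from h import *
s=r.read_state();info(s)
for n,b in(("side",(190,70,340,200)),):
    im=r.camera(n)[:,:,::-1];x0,y0,x1,y1=b
    cv2.imwrite(f"pics/{n}6.png",cv2.resize(im[y0:y1,x0:x1],None,fx=5,fy=4.5))
s=r.read_state();info(s)
print(todelta(s,[.40,-.09,.28]))
```

```text
t 8.45 pos [ 0.5908 -0.0918  0.2507] F [-0.5  -0.01  0.13] w 0.0004
[[0.006, 0.155, -0.988], [-0.001, -0.988, -0.155], [-1.0, 0.002, -0.006]] jawyaw -2.9862948780002307
t 8.5 pos [ 0.5902 -0.0919  0.2485] F [ 0.09  0.93 -0.01] w 0.0002
[[0.004, 0.155, -0.988], [-0.001, -0.988, -0.155], [-1.0, 0.001, -0.004]] jawyaw -2.9863392724915454
[-3.22864825 -3.12109822 18.74665186]
```

View pics/side6.png

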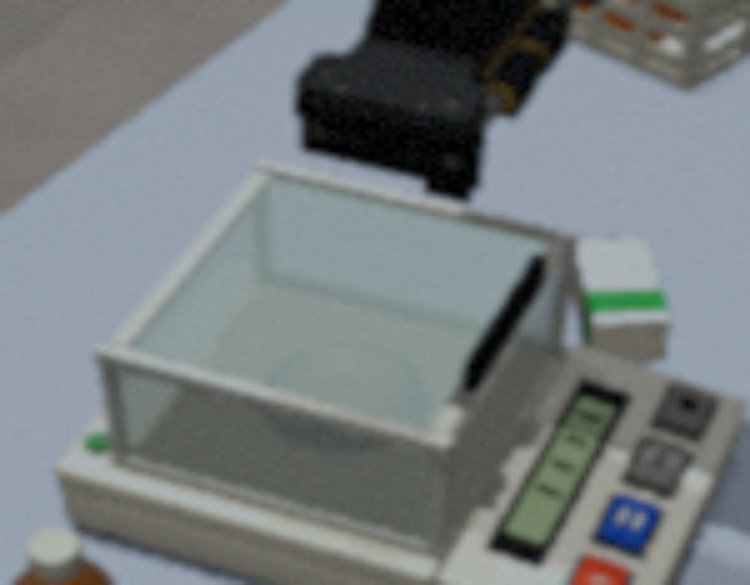

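The side view shows the lip at the shield front, from (470,385) to (540,262). The lid's rear strip is level with the shield's back rail, so the lid is shut.

Run:
```python
from bench import r
from h import *
s=r.read_state();info(s)
print(todelta(s,[.474,-.0845,.25]))
print(R.from_quat(s['eef_rot']).apply([0,0,11.5]), s['joint_positions'])
```

```text
t 8.5 pos [ 0.5902 -0.0919  0.2485] F [ 0.09  0.93 -0.01] w 0.0002
[[0.004, 0.155, -0.988], [-0.001, -0.988, -0.155], [-1.0, 0.001, -0.004]] jawyaw -2.9863392724915454
[-0.19931848 -2.52449958 11.36222695]
[-11.36158828  -1.77829931  -0.04431047] [ 0.59599715  0.33210727 -0.64901599  1.50447359  0.20345645  1.3690224
 -1.48223419]
```

drive_tool(motion=[[-1, -0.5, 2, 0], [-1, -1, 4, 0], [-1, -1.5, 6.5, 0], [-1, -2, 9, 0], [-0.5, -2.5, 11.2, 0], [0, -2.5, 11.4, 0], [2, -2.5, 11.4, 0], [4, -2.5, 11.4, 0], [6, -2.5, 11.4, 0], [8, -2.5, 11.4, 0], [10, -2.5, 11.4, 0], [12, -2.5, 11.4, 0], [13, -2.5, 11.4, 0], [14, -2.5, 11.4, 0], [14, -2.5, 11.4, 0], [14, -2.5, 11.4, 0]])

```text
time: 9.83
ee_pos: [0.4727, -0.0849, 0.1057]
eef_rot: [-0.705, -0.055, 0.705, -0.055]
ft_force: [0.1, -0.4, 0.1]
width: 0.0007
```

Run:
```python
from bench import r
from h import *
for n,b in(("side",(250,90,370,220)),("wrist",(0,0,512,384))):
    im=r.camera(n)[:,:,::-1];x0,y0,x1,y1=b
    k=1 if n=="wrist" else 4.5
    cv2.imwrite(f"pics/{n}7.png",cv2.resize(im[y0:y1,x0:x1],None,fx=k,fy=k))
s=r.read_state();info(s)
print(todelta(s,[.474,-.0845,.08]))
c=r.calibration('side')
print((proj(c,s['ee_pos']-[0,0,.019])-[250,90])*4.5)
```

```text
t 9.9333 pos [ 0.4732 -0.085   0.1065] F [-0.32  0.23  0.4 ] w 0.0008
[[0.001, 0.155, -0.988], [-0.0, -0.988, -0.155], [-1.0, 0.001, -0.001]] jawyaw -2.9864568727042604
[ 2.6485439  -0.04309911 -0.07955211]
[303.21115455 387.01571452]
```

View pics/side7.png

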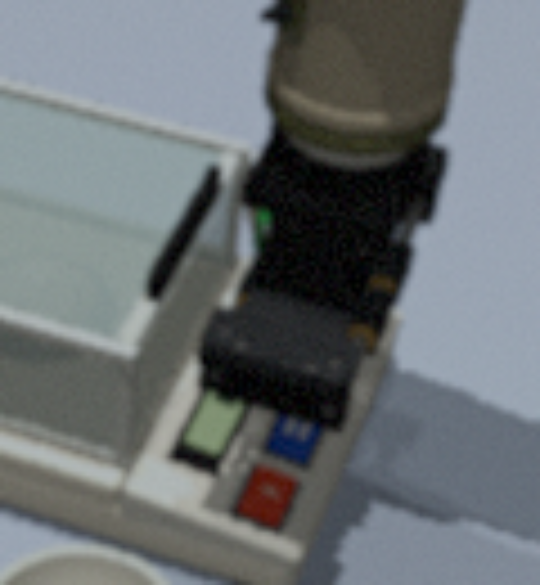

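View pics/wrist7.png

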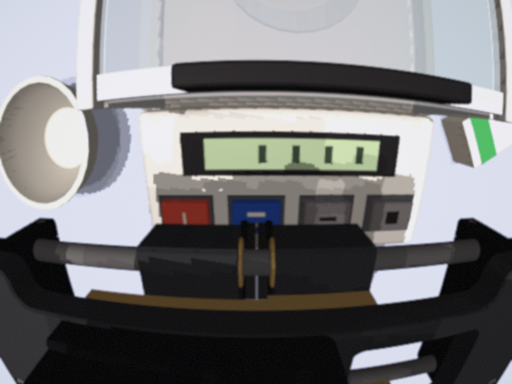

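The finger split (col 257) is centred on the blue key (col 257) in the wrist view. The lip is at the shield front, with red and grey keys clear on either side.

drive_tool(motion=[[0.8, 0, 0, 0], [1.6, 0, 0, 0], [2.1, 0, 0, 0], [2.4, 0, 0, 0], [2.5, 0, 0, 0], [2.5, 0, 0, 0], [2.5, 0, 0, 0]])

```text
time: 10.52
ee_pos: [0.4727, -0.0849, 0.0806]
eef_rot: [0.705, 0.055, -0.705, 0.055]
ft_force: [-0.2, -0.6, 0.4]
width: 0.0008
```

drive_tool(motion=[[0.1, 0, 0, 0], [0.2, 0, 0, 0], [0.3, 0, 0, 0], [0.4, 0, 0, 0], [0.4, 0, 0, 0]])

```text
time: 10.93
ee_pos: [0.473, -0.085, 0.0768]
eef_rot: [0.705, 0.055, -0.705, 0.055]
ft_force: [0.3, 0.4, 2.9]
width: 0.0004
```

drive_tool(motion=[[0.1, 0, 0, 0], [0.2, 0, 0, 0], [0.2, 0, 0, 0], [0.2, 0, 0, 0]])

```text
time: 11.27
ee_pos: [0.4732, -0.085, 0.0749]
eef_rot: [0.705, 0.055, -0.705, 0.055]
ft_force: [0.2, -0.4, 4.9]
width: 0.0004
```

Force is about 5 N and the tip is about 3 mm below first contact, which is past the 2 mm actuation point and short of the 6 mm stop. Releasing.

drive_tool(motion=[[-0.2, 0, 0, 0], [-0.5, 0, 0, 0], [-1, 0, 0, 0], [-2, 0, 0, 0], [-4, 0, 0, 0], [-6, 0, 0, 0], [-9, 0, 0.5, 0], [-12, 0, 2, 0], [-15, 0, 4, 0], [-18, 0, 6, 0], [-20, 0, 8, 0], [-20.5, 0, 8, 0], [-20.5, 0, 8, 0], [-20.5, 0, 8, 0]])

```text
time: 12.43
ee_pos: [0.3937, -0.0971, 0.2794]
eef_rot: [0.705, 0.055, -0.705, 0.055]
ft_force: [-0.6, -0.4, -0.7]
width: 0.0007
```

Run:
```python
from bench import r
from h import *
s=r.read_state();info(s)
for n,b in(("side",(170,80,350,250)),("wrist",(0,0,512,384))):
    im=r.camera(n)[:,:,::-1];x0,y0,x1,y1=b
    cv2.imwrite(f"pics/{n}8f.png",im)
    k=1 if n=="wrist" else 3.5
    cv2.imwrite(f"pics/{n}8.png",cv2.resize(im[y0:y1,x0:x1],None,fx=k,fy=k))
s=r.read_state();info(s)
```

```text
t 12.4333 pos [ 0.3937 -0.0971  0.2794] F [-0.65 -0.4  -0.73] w 0.0007
[[0.0, 0.155, -0.988], [-0.0, -0.988, -0.155], [-1.0, 0.0, -0.0]] jawyaw -2.986468814061341
t 12.5333 pos [ 0.3935 -0.0969  0.2784] F [ 0.44  0.56 -0.05] w 0.0006
[[-0.002, 0.155, -0.988], [0.001, -0.988, -0.155], [-1.0, -0.001, 0.002]] jawyaw -2.985751567697205
```

View pics/side8.png

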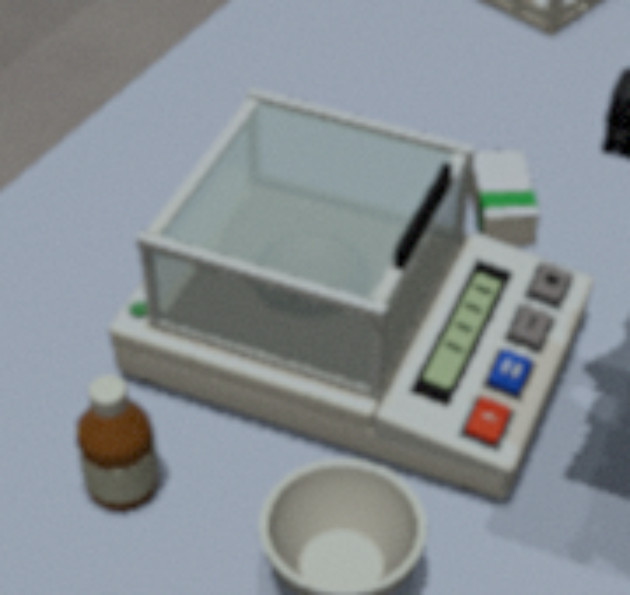

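View pics/wrist8.png

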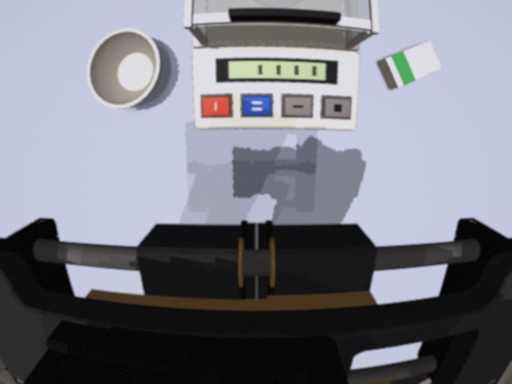

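Run:
```python
from bench import r
from h import *
c=r.calibration('side');im=cv2.imread("pics/side8f.png").astype(int)
M=np.zeros(im.shape[:2],bool);M[120:160,280:302]=1
for ce,st in blobs((im.max(2)<75)&M,12):print(ce,st,onz(c,*ce,.154))
print(proj(c,[.5609,-.0964,.154]))
a=cv2.imread("pics/side0.png").astype(int)
b,rr=im[...,0],im[...,2]
M[:]=0;M[90:225,170:350]=1
print(blobs((b-rr>60)&M,12),blobs((rr-b>60)&(rr-im[...,1]>60)&M,12))
r.close_job()
```

```text
[290.32 142.2 ] [283, 127, 16, 30, 136] [ 0.55722566 -0.0901002   0.154     ]
[290.26409482 140.20465358]
[(array([315.15, 185.73]), [310, 180, 12, 12, 78])] [(array([308.91, 199.62]), [303, 194, 12, 12, 98])]
the job is handed in; nothing more can be done
```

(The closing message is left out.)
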